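# Unclip the blade cover from the vegetable slicer

### The job

The sloping vegetable slicer has a snap-in cover over its blade opening. Pinch the cover's two sprung side tabs fully in and draw the cover out of the bed without forcing it: if it resists, it is still caught. Lay it flat and right way up on the chopping board, setting it down rather than dropping it, and let go; leave the lemon, the garlic and the salt shaker where they are.

Things in the scene. Friction and masses are not known exactly. Their poses are not given: they have to be found in the camera images.
- slicer: fixed vegetable slicer: white bed 270 x 136 x 7 mm sloping at 30 degrees, wire stand at its high end (165 mm up). Origin on the worktop, 90 mm under the middle of the bed's top face; z up, x horizontal towards the high (far) end, y left across the bed. Side rails at y = +-65 mm stand 5 mm over the bed's face. Through opening in the middle, 93 mm along the slope, 58 mm across
- slicer_seat (a point): the middle of the blade opening, on the plane of the bed's top face (same axes as the slicer)
- cover: loose grey blade cover, about 140 g, snapped into the opening with 1.5 mm play. Origin: middle of its flat underside, 12 mm below the bed's top face when seated. x uphill, y left, z square to the bed. Flanges 114 (x) x 70 mm lie on the bed, z = 12 to 16 mm. In the middle a grip block 24 (x) x 30 (y) mm up to z = 44 mm, a black tab on each side. It must move 15 mm along its z before it can turn
- cover_grip (a point): point in the middle between the two tabs, 38 mm above the cover's underside, where they are pinched (same axes as the cover)
- tab_left (a joint): travel (m) of the black tab on the cover's +y side: 0 sprung out (hook caught under the bed), 0.006 fully in (hook free from 0.004). An upright plate 22 mm wide (x), up to z = 51 mm, 39 mm above the bed; spring 2 N at first, 6 N fully in. Over both tabs' outer faces: 54 mm out, 42 mm fully in. Keep both pressed while lifting the first 15 mm
- tab_right (a joint): the same for the tab on the cover's -y side (outer face at y = -27 mm when out)
- chopping_board: fixed wooden board 220 (x) x 330 (y) x 22 mm, lying flat; origin in the middle of its underside, top face at z = 22 mm
- lemon: lemon, 72 x 57 x 58 mm, on the board near its far edge; origin at its underside
- garlic: garlic bulb, 53 x 54 x 53 mm, on the board near its far edge; origin at its underside
- salt_shaker: salt shaker, 44 mm wide and 90 mm high, standing on the worktop beyond the work; origin in the middle of its underside
There are look-alikes about, which are no part of the job. Leave any blue look-alike of the cover alone.

How it is judged (in metres and radians):
On the way, in this order (a step that is already met when the one before it is completed fails the run):
1. both tabs are pressed in while the cover is still in the bed (value of joint each of tab_left, tab_right above 0.003 m and distance of cover from where it was at the start of the episode below 0.006 m), for 0.05 s.
2. the cover is lifted clear of the slicer in the fingers (distance between cover and slicer_seat above 0.05 m and contact force between cover and slicer below 0.1 N and contact force between the fingers and cover above 1 N), for 0.1 s.
At the end, for the whole second after the job is handed in: the cover rests at rest on the chopping board, right way up and flat to within 0.1 rad, its middle at least 1 cm inside the board's edges, its underside within 5 mm of the board's top face, and the fingers have let go of it (x of cover in the frame of chopping_board between -0.1 and 0.1 m and y of cover in the frame of chopping_board between -0.155 and 0.155 m and z of cover in the frame of chopping_board between 0.017 and 0.027 m and angle between cover's own z axis and vertical below 0.1 rad and linear speed of cover below 0.02 m/s and contact force between cover and chopping_board above 0.2 N and contact force between the fingers and cover below 0.1 N); the robot touches nothing.
It fails at once if the cover is dropped: falls free of the fingers faster than 0.5 m/s (contact force between the fingers and cover below 0.05 N and linear speed of cover above 0.5 m/s).
It fails at once if the cover is forced: pushed or pulled against the slicer with more than 45 N while a tab is not pressed in (contact force between cover and slicer above 45 N and value of joint any of tab_left, tab_right below 0.003 m).
It fails at once if the lemon is shifted by more than 25 mm (distance of lemon from where it was at the start of the episode above 0.025 m).
It fails at once if the garlic is shifted by more than 25 mm (distance of garlic from where it was at the start of the episode above 0.025 m).
It fails at once if the salt shaker is shifted by more than 25 mm (distance of salt_shaker from where it was at the start of the episode above 0.025 m).
It also fails if it takes over 38 s, if anything falls off the work surface, if the arm or the gripper's body presses on something with over 40 N, if the wrist force passes 120 N, or if a joint passes its speed limit or range.

### The arm

A 7-joint arm with a two-finger parallel gripper is mounted at the origin on a cart in front of the work surface, level with it; the furniture and walls round the work are solid. World frame = base frame: x ahead of the robot, y to its left, z up, the work surface at z = 0. Lengths are in m, angles in degrees, forces in N, time in s.
With the tool pointing down it reaches from about 0.425 to 0.875 m from the base axis. Payload 4.7 kg.
Tool frame: the origin (TCP) lies between the finger pads; the fingertips stand 8 mm ahead of it and the grasp point (between the pads) lies 11 mm behind it; z points along the fingers, y is the line along which they close (so a half turn about z gives the same grasp; the last joint's range is limited). The gripper opens to 87 mm and grips with 3 to 60 N. Pads are 19 mm wide; open, the fingers measure 117 mm over their backs; the gripper's body (75 mm by 190 mm) begins 51 mm behind the grasp point.
Start: joints at [69.047, 18.392, -4.016, 83.108, 1.295, 78.541, -3.26], TCP at [0.241, -0.604, 0.231] pointing down, gripper open.
Joint ranges: [-163.93, 163.93], [-17.29, 119.83], [-79.2, 71.16], [3.27, 140.29], [-89.18, 269.18], [5.43, 117.66], [-154.24, 154.24]. Speed limits (degrees/s): [147.25, 147.25, 180, 180, 180, 180, 180].

### API

Orientations are given as [roll, pitch, yaw] about the fixed x, y, z axes, in that order (R = Rz(yaw) Ry(pitch) Rx(roll)).
In Python, from cell import env, viewer gives the robot as it stands. The module is installed in compiled form; this text tells all that it offers.
- The arm moves only by the tool arm_command, never from a script. Its argument "series" is a list of rows, each a list of 2 entries, a list of its own where there are three numbers: the shift along the tool's x, y, z in mm, then the turn about the tool's z in rad. A call has exactly 5 rows; each row is the pose to reach, as a shift and turn from the pose commanded when the call began, along the tool's axes at that moment; what a row does not reach only later rows make up. A row lasts 1/10 s, in which the tool goes at most 50 mm and 8.59 degrees, less where a joint would pass 70% of its speed; a pose out of reach is approached as far as the arm can. A call with a gripper value outside its range is refused whole. "grip" is the gripper command: -1 is fully open, 1 is shut, values between are in proportion, set as the call begins (left out, the last holds). The fingers move at their own pace and stop on an object; "grip_force" is the grip in N (left out, the last holds). Time passes only in rows, so rows that repeat a pose let the fingers close, or fill a call up. It gives the time, the measured TCP pose, the force, the opening and the grip force at its end, in the units of the state.
- env.get_obs(): the state, without advancing time (a new reading comes with each control period).
- viewer.read_camera(name): name is "scene" or "top" or "wrist"; returns (picture, depth): 384x512x3 uint8, blue, green, red; 384x512 float32, m along the optical axis (not along the pixel's ray), 0 where there is no reading.
- viewer.calibration(name): a dict with "K" (3x3 intrinsics, pixels), "T" (4x4, takes a point from camera to world coordinates); the wrist camera has in their place "hand_eye" (4x4, takes a point from camera to tool coordinates, whose origin is the TCP and whose axes are the flange's). Camera axes: x right, y up, looking along -z (the intrinsics and any distortion apply to the point x, -y, -z); pixel columns grow to the right and rows downward; lengths in m; the calibration is good to about 2 mm. A picture is of the moment at which its call begins: read the wrist's pose just before it. calibration takes no time and is no camera call.
- env.sign_off(): hands the job in; it is judged then, once.
The state is a dict: "time_s": time; "qpos": joint angles; "joint_velocities": joint speeds; "effort": joint torques, N m; "tool_pos": TCP position; "tool_rot": TCP orientation; "force": force on the tool from outside, world axes, zero at the start; "wrist_torque": the same for the moment, N m; "grip_width": finger opening in m; "grasp_force": force on a finger pad.
Only numpy, scipy, OpenCV 4.12 (cv2) and the standard library are available. Lean on these libraries where they do the work, as an engineer would, in place of code of your own. Each camera call takes 0.05 s, during which the arm holds its last target. There are 200 camera calls.

## Working session

There is one attempt and no reset: what is moved stays moved. The work goes in short steps, Python scripts to look and compute and a tool call to move; the robot and the scene stay as the last step left them, time stands still between calls to the robot, and variables do not carry over. Pictures are saved under pics/ and viewed, at most 10 in all, crops included, and the job is handed in when it is done.

Besides the shell and the picture viewer there is one more tool, called after "Call:" as name([rows], argument=value, ...), one row to a line, values as JSON. arm_command: Moves the arm, as the interface text tells. Its arguments: {"type":"object","properties":{"series":{"type":"array"},"grip":{"type":"number"},"grip_force":{"type":"number"}},"required":["series"]}

```bash
mkdir -p pics
cat > h.py <<'E'
from cell import env, viewer
import numpy as np, cv2
from scipy.spatial.transform import Rotation as R
def pts(name):
    o=env.get_obs(); img,d=viewer.read_camera(name); c=viewer.calibration(name)
    K=np.array(c["K"]); v,u=np.mgrid[:384,:512]
    dist=c.get("dist",c.get("distortion"))
    P=np.stack([(u-K[0,2])/K[0,0]*d,-(v-K[1,2])/K[1,1]*d,-d],-1)
    T=np.array(c["T"]) if "T" in c else TW(o)@np.array(c["hand_eye"])
    return img,d,P@T[:3,:3].T+T[:3,3],T,K
def TW(o):
    T=np.eye(4);T[:3,:3]=R.from_euler("xyz",o["tool_rot"],degrees=True).as_matrix();T[:3,3]=o["tool_pos"];return T
E
python3 - <<'E'
from h import *
for n in("scene","top"):
    i,d,P,T,K=pts(n); np.savez(n+".npz",i=i,d=d,P=P); cv2.imwrite(f"pics/{n}0.png",i)
    c=viewer.calibration(n);print(n,c.keys(),np.round(T,3),K[0],(d>0).mean())
print(viewer.calibration("wrist")); print(env.get_obs())
E
```

```text
scene dict_keys(['K', 'T']) [[-0.828  0.311 -0.467 -0.31 ]
 [-0.561 -0.484  0.672  1.122]
 [-0.017  0.818  0.575  1.12 ]
 [ 0.     0.     0.     1.   ]] [481.46113708   0.         254.88687771] 0.9959309895833334
top dict_keys(['K', 'T']) [[-0.317  0.922 -0.222  0.177]
 [-0.948 -0.308  0.077  0.042]
 [ 0.003  0.235  0.972  1.717]
 [ 0.     0.     0.     1.   ]] [413.16127918   0.         254.05132342] 0.9959360758463541
{'K': array([[272.68277671,   0.        , 256.98955297],
       [  0.        , 272.68277671, 186.98590541],
       [  0.        ,   0.        ,   1.        ]]), 'hand_eye': array([[-7.79577195e-04,  9.70016494e-01,  2.43037843e-01,
         6.62956430e-02],
       [ 9.99999389e-01,  5.65825220e-04,  9.49304521e-04,
         4.19959472e-05],
       [ 7.83324102e-04,  2.43038434e-01, -9.70016343e-01,
        -1.55161532e-01],
       [ 0.00000000e+00,  0.00000000e+00,  0.00000000e+00,
         1.00000000e+00]])}
{'time_s': 0.1, 'qpos': array([69.04848604, 18.43449087, -4.01711874, 83.16578537,  1.29391737,
       78.54149929, -3.25886907]), 'joint_velocities': array([-0.07235441, -0.06442015,  0.06107435, -0.17886091, -0.02315398,
        0.03442055, -0.01998664]), 'effort': array([ 3.32522432e-04, -4.92569947e+01, -4.05364763e-01, -3.13399136e+01,
       -6.41907798e-02,  3.94731970e-02,  7.02378588e-05]), 'tool_pos': array([ 0.2407644 , -0.60326006,  0.22959337]), 'tool_rot': array([-1.79903401e+02,  3.82852179e-03,  2.17634858e+01]), 'force': array([-0.18755836, -0.38406263,  1.06255375]), 'wrist_torque': array([ 0.00383966,  0.02664398, -0.0050353 ]), 'grasp_force': 0.0, 'grip_width': 0.08738419257658048}
```

View pics/scene0.png

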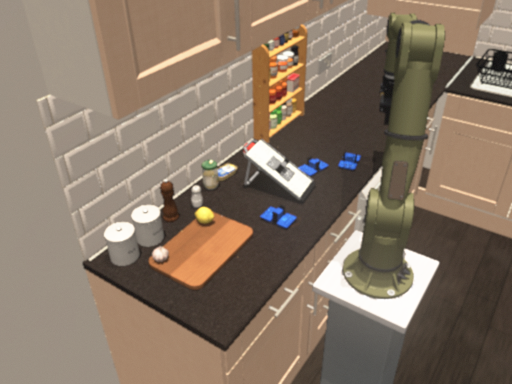

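View pics/top0.png

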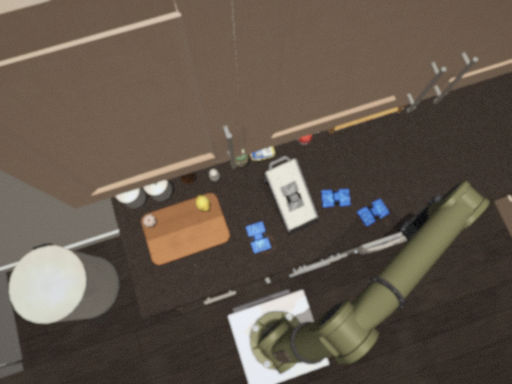

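The scene view shows the white slicer with its grey cover at about (283,168), and blue look-alikes at (278,217), (314,166) and (350,160). The board is at (203,247), with the lemon at (204,215), the garlic at (160,255) and the shaker at (197,195). In the top view the slicer is at (291,194) and the board at (186,229). The grey one, seated in the white bed, fits the description; I'll confirm that in a crop and measure it.

Run:
```python
from h import *
D={n:np.load(n+".npz") for n in("scene","top")}
t,s=D["top"]["i"],D["scene"]["i"]
cv2.imwrite("pics/crop1.png",np.hstack([cv2.resize(t[150:240,250:340],(400,400),interpolation=2),cv2.resize(s[125:215,235:325],(400,400),interpolation=2)]))
for n,(r0,r1,c0,c1) in dict(top=(150,240,250,335),scene=(125,210,235,325)).items():
    i,P=D[n]["i"].astype(int),D[n]["P"]
    m=np.zeros(i.shape[:2],bool);m[r0:r1,c0:c1]=1
    m&=(i.min(2)>130)&(P[...,2]>0.01)&(P[...,2]<.19)
    X=P[m];
    for _ in range(6):
        A=np.c_[X[:,:2],np.ones(len(X))];k=np.linalg.lstsq(A,X[:,2],rcond=None)[0]
        r=X[:,2]-A@k;X=X[abs(r)<max(2*r.std(),.004)]
    g=np.hypot(*k[:2]);up=k[:2]/g;print(n,len(X),"slope",np.degrees(np.arctan(g)),"yaw",np.degrees(np.arctan2(up[1],up[0])),"std",r.std())
    a=X[:,:2]@up;b=X[:,:2]@[-up[1],up[0]]
    # rect from mask
    rect=cv2.minAreaRect(X[:,:2].astype(np.float32)*1000);print("rect",rect,"z",X[:,2].min(),X[:,2].max())
    c=np.array(rect[0])/1000;print("z at centre",k@[*c,1])
    # board
    h=cv2.cvtColor(D[n]["i"],cv2.COLOR_BGR2HSV)
    mb=(h[...,1]>120)&(h[...,0]<20)&(abs(P[...,2]-.022)<.012)&(h[...,2]>70)&(P[...,0]<1)&(P[...,1]>0)
    mb=cv2.morphologyEx(mb.astype(np.uint8),cv2.MORPH_OPEN,np.ones((3,3)));nn,l,st,ce=cv2.connectedComponentsWithStats(mb)
    j=1+st[1:,4].argmax();Q=P[l==j];print("board",cv2.minAreaRect(Q[:,:2].astype(np.float32)*1000),np.median(Q[:,2]),st[j])
```

```text
top 1711 slope 29.75209360177246 yaw 7.359529261871891 std 0.0038330039413687405
rect ((523.8318481445312, -233.5465087890625), (255.21153259277344, 134.473388671875), 6.902299404144287) z 0.021722257478044904 0.17628584715258588
z at centre 0.09956886099336595
board ((534.369384765625, 219.30328369140625), (221.60403442382812, 329.95733642578125), 0.8492839336395264) 0.020540778398346227 [ 144  194   86   71 3725]
scene 1427 slope 29.182209719201385 yaw 42.62951726165602 std 0.018258534852513705
rect ((611.6116943359375, -267.62396240234375), (237.82237243652344, 448.049560546875), 85.40187072753906) z 0.012255629715492322 0.17184600682959417
z at centre 0.11549293568596034
board ((537.3062133789062, 222.89303588867188), (227.28465270996094, 337.2853088378906), 2.185924768447876) 0.01924832781121577 [ 148  214  105   74 4062]
```

View pics/crop1.png

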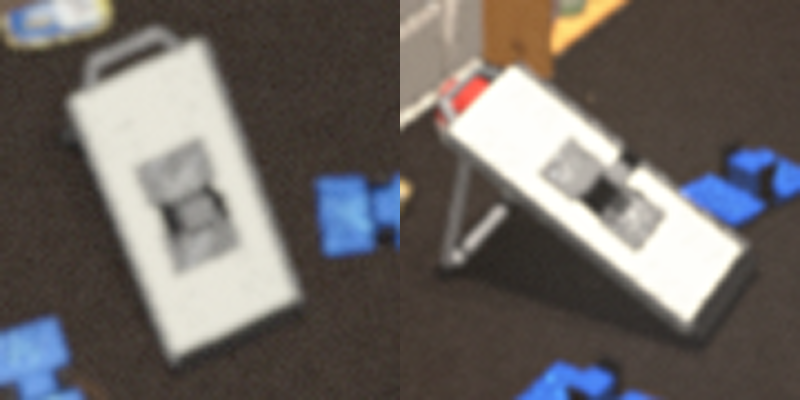

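The crop confirms it: a grey cover with black tabs seated in the white sloping bed. The other three, all blue, are the look-alikes. I'm moving above it for a closer wrist view.

Call:
arm_command([
  [[38, -24, 0], 0.05],
  [[76, -49, 0], 0.1],
  [[114, -74, 0], 0.15],
  [[152, -98, 0], 0.2],
  [[190, -123, 0], 0.25],
], grip=-1)

```text
time_s: 0.6
tool_pos: [0.3724, -0.4173, 0.2302]
tool_rot: [-180.0, 0.0, 7.3]
force: [1.2, 0.5, 0.8]
grip_width: 0.0869
grasp_force: 0.0
```

Call:
arm_command([
  [[30, -34, 0], 0],
  [[62, -70, 0], 0],
  [[95, -106, 0], 0],
  [[126, -140, 0], 0],
  [[150, -166, 0], 0],
])

```text
time_s: 1.1
tool_pos: [0.5004, -0.2316, 0.2303]
tool_rot: [-180.0, -0.0, 7.6]
force: [-0.3, -0.2, 0.2]
grip_width: 0.087
grasp_force: 0.0
```

Call:
arm_command([
  [[0, 0, 0], 0],
  [[0, 0, 0], 0],
  [[0, 0, 0], 0],
  [[0, 0, 0], 0],
  [[0, 0, 0], 0],
])

```text
time_s: 1.6
tool_pos: [0.4984, -0.2363, 0.2305]
tool_rot: [180.0, 0.0, 7.3]
force: [-0.0, -0.2, 0.0]
grip_width: 0.0867
grasp_force: 0.0
```

Run:
```python
from h import *
i,d,P,T,K=pts("wrist");o=env.get_obs();print(o["tool_pos"],o["tool_rot"],o["force"])
np.savez("w1.npz",i=i,d=d,P=P,T=T,K=K);cv2.imwrite("pics/w1.png",i)
for v,u in[(187,257),(187,150),(187,360),(60,257),(330,257)]:print(v,u,i[v,u],P[v,u].round(4))
```

```text
[ 0.4985111  -0.23602887  0.23051289] [1.79990808e+02 1.06727765e-02 7.32382412e+00] [-0.94504472  0.73236503  0.1519507 ]
187 257 [65 67 67] [ 0.4975 -0.2361  0.1183]
187 150 [81 37 21] [ 0.4488 -0.0856  0.0014]
187 360 [235 123  64] [ 0.4906 -0.3813  0.018 ]
60 257 [226 238 239] [ 0.6097 -0.2219  0.1464]
330 257 [15 13 12] [ 0.524  -0.2328  0.3403]
```

View pics/w1.png

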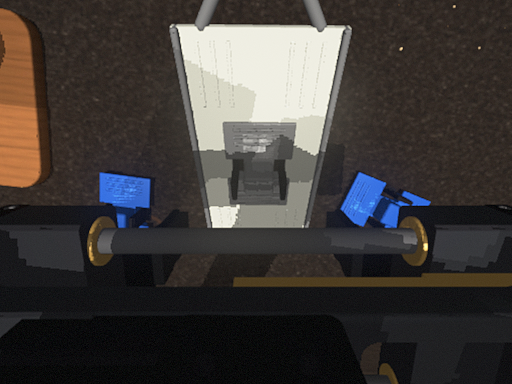

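The wrist view shows the bed with its rails at columns 172 and 350, the flange's upper edge at row 123 (columns 224–296), and the black tabs at about (235,180) and (285,180) either side of the grip block. Next I measure these with the depth image.

Run:
```python
from h import *
f=np.load("w1.npz");i,P=f["i"].astype(int),f["P"];h=cv2.cvtColor(f["i"],cv2.COLOR_BGR2HSV)
v,u=np.mgrid[:384,:512]
m=(v>30)&(v<222)&(u>180)&(u<345)&(i.min(2)>100)&(P[...,2]>.03)&(P[...,2]<.18)
m=m&~((v>110)&(u>215)&(u<305))
X=P[m]
for _ in range(8):
    A=np.c_[X[:,:2],np.ones(len(X))];k=np.linalg.lstsq(A,X[:,2],rcond=None)[0];r=X[:,2]-A@k;X=X[abs(r)<max(2*r.std(),.002)]
g=np.hypot(*k[:2]);up=k[:2]/g;print("bed",len(X),"slope",np.degrees(np.arctan(g)),"yaw",np.degrees(np.arctan2(up[1],up[0])),r.std())
n=np.array([-k[0],-k[1],1]);n/=np.linalg.norm(n)
ht=(P-[0,0,k[2]])@n   # height above bed
reg=(v>100)&(v<222)&(u>200)&(u<320)
def d(name,mm):
    Q=P[mm];
    if len(Q)<5:print(name,len(Q));return
    print(name,len(Q),Q.mean(0).round(4),cv2.minAreaRect((Q[:,:2]*1000).astype(np.float32)), "uv",u[mm].mean(),v[mm].mean(),"pix",u[mm].min(),u[mm].max(),v[mm].min(),v[mm].max())
grey=(i.max(2)<190)
d("tops L",reg&(ht>.035)&(ht<.043)&(u<255));d("tops R",reg&(ht>.035)&(ht<.043)&(u>265))
d("block top",reg&(ht>.029)&(ht<.0345)&(u>245)&(u<276))
fl=reg&(ht>.002)&(ht<.0065)&(h[...,2]<190)&(v<175)
d("flange up",fl)
print("ht stats",np.round([np.median(ht[130:150,230:290]),np.median(ht[185:195,250:272]),ht[155:205,228:245].max(),ht[155:205,278:292].max()],4))
# bed lateral edges vs yaw: centre by along/across extents
for y0 in(40,60,80,100):
    row=[c for c in range(160,360) if abs(ht[y0,c])<.008 and i[y0,c].min()>90]
    print(y0,row[0],row[-1],P[y0,row[0]].round(4),P[y0,row[-1]].round(4))
s=np.array([[-np.sin(np.radians(0))]])
```

```text
bed 14251 slope 30.004868946432687 yaw 6.8262666743098155 0.0007731801353958831
tops L 96 [ 0.4934 -0.2129  0.1245] ((492.8829040527344, -212.5089111328125), (19.450180053710938, 5.488582134246826), 7.855562686920166) uv 233.15625 189.61458333333334 pix 230 236 181 198
tops R 99 [ 0.499  -0.2614  0.1246] ((498.1131286621094, -261.81988525390625), (19.747854232788086, 5.7139573097229), 6.624443054199219) uv 282.5656565656566 190.15151515151516 pix 280 286 182 199
block top 478 [ 0.4994 -0.2377  0.1186] ((499.0924987792969, -237.9863739013672), (21.586048126220703, 26.811805725097656), 7.480607509613037) uv 258.8284518828452 185.36401673640168 pix 246 272 176 194
flange up 2781 [ 0.5418 -0.2336  0.1113] ((533.3805541992188, -234.7235107421875), (56.68920135498047, 130.14633178710938), 7.478480815887451) uv 259.9201725997842 141.80726357425385 pix 201 319 122 174
ht stats [0.0042 0.0319 0.2302 0.2302]
40 171 348 [ 0.6132 -0.1557  0.158 ] [ 0.6297 -0.2884  0.1595]
60 176 344 [ 0.6008 -0.158   0.1504] [ 0.6174 -0.2903  0.1517]
80 180 340 [ 0.5869 -0.1602  0.1441] [ 0.604  -0.2927  0.1421]
100 183 335 [ 0.5716 -0.1611  0.1344] [ 0.5884 -0.2936  0.1346]
```

The checks agree: slope 30.0°, bed centre at (0.515, −0.235, 0.091) against 0.090 expected, yaw about 7°, tab tops 39 mm above the bed. The target TCP is (0.501, −0.237, 0.105).

Call:
arm_command([
  [[1, 0, 30], 0],
  [[2, 1, 60], 0],
  [[2.5, 1, 90], 0],
  [[2.5, 1, 110], 0],
  [[2.5, 1, 125], 0],
])

```text
time_s: 2.15
tool_pos: [0.5007, -0.2359, 0.1039]
tool_rot: [-179.9, 0.1, 7.4]
force: [0.8, -0.0, 0.4]
grip_width: 0.0871
grasp_force: 0.0
```

Call:
arm_command([
  [[0, 0, 0], 0],
  [[0, 0, 0], 0],
  [[0, 0, 0], 0],
  [[0, 0, 0], 0],
  [[0, 0, 0], 0],
])

```text
time_s: 2.65
tool_pos: [0.5022, -0.2359, 0.1065]
tool_rot: [179.9, -0.1, 7.4]
force: [-1.1, -0.5, 0.0]
grip_width: 0.0872
grasp_force: 0.0
```

No contact, so I close to pinch.

Call:
arm_command([
  [[0, 0, 0], 0],
  [[0, 0, 0], 0],
  [[0, 0, 0], 0],
  [[0, 0, 0], 0],
  [[0, 0, 0], 0],
], grip=1, grip_force=25)

```text
time_s: 3.15
tool_pos: [0.5017, -0.2358, 0.1056]
tool_rot: [180.0, -0.0, 7.4]
force: [0.4, -0.2, -0.2]
grip_width: 0.0547
grasp_force: 0.4
```

Call:
arm_command([
  [[0, 0, 0], 0],
  [[0, 0, 0], 0],
  [[0, 0, 0], 0],
  [[0, 0, 0], 0],
  [[0, 0, 0], 0],
])

```text
time_s: 3.65
tool_pos: [0.5016, -0.2358, 0.1058]
tool_rot: [180.0, 0.0, 7.4]
force: [-2.0, 0.1, 4.1]
grip_width: 0.0405
grasp_force: 25.0
```

Opening is 41 mm, so both tabs are fully in. Now I draw it out slowly along the bed's normal.

Call:
arm_command([
  [[-1, 0, -1.7], 0],
  [[-2, 0, -3.5], 0],
  [[-3.5, 0, -6], 0],
  [[-5, 0, -8.7], 0],
  [[-6, 0, -10.4], 0],
])

```text
time_s: 4.15
tool_pos: [0.4955, -0.2365, 0.1162]
tool_rot: [180.0, 0.0, 7.4]
force: [0.5, -0.6, -1.8]
grip_width: 0.0405
grasp_force: 25.0
```

No resistance, only about 1.8 N, which is its weight. I carry on.

Call:
arm_command([
  [[-4, 0, -7], 0],
  [[-8, 0, -14], 0],
  [[-13, 0, -22.5], 0],
  [[-18, 0, -31], 0],
  [[-22, 0, -38], 0],
])

```text
time_s: 4.65
tool_pos: [0.4736, -0.2396, 0.1551]
tool_rot: [180.0, -0.0, 7.4]
force: [0.0, -0.0, -0.7]
grip_width: 0.0408
grasp_force: 25.0
```

Call:
arm_command([
  [[-4, 0, -15], 0],
  [[-4, 0, -32], 0],
  [[-4, 0, -50], 0],
  [[-4, 0, -60], 0],
  [[-4, 0, -60], 0],
])

```text
time_s: 5.15
tool_pos: [0.4709, -0.2403, 0.2161]
tool_rot: [179.9, -0.2, 7.4]
force: [-1.1, 0.5, -0.4]
grip_width: 0.0407
grasp_force: 25.0
```

Run:
```python
from h import *
f=np.load("top.npz");P=f["P"];h=cv2.cvtColor(f["i"],cv2.COLOR_BGR2HSV)
v,u=np.mgrid[:384,:512];reg=(v>185)&(v<265)&(u>135)&(u<235)&(P[...,2]>.035)&(P[...,2]<.11)
n,l,s,c=cv2.connectedComponentsWithStats(reg.astype(np.uint8))
for j in range(1,n):
    if s[j,4]>15:Q=P[l==j];print(s[j],Q.min(0).round(3),Q.max(0).round(3))
i,d,P,T,K=pts("wrist");cv2.imwrite("pics/w2.png",i);o=env.get_obs();print(o["tool_pos"],o["grip_width"],o["force"])
i,d,P,T,K=pts("scene");cv2.imwrite("pics/s2.png",cv2.resize(i[120:300,120:360],(800,600)))
```

```text
[151 186  20  13 120] [0.68  0.228 0.036] [0.722 0.307 0.11 ]
[136 188   8  18  89] [0.687 0.34  0.035] [0.75  0.384 0.11 ]
[196 196  14  15 173] [0.571 0.091 0.047] [0.639 0.145 0.083]
[143 215  14  13 122] [0.58  0.321 0.037] [0.628 0.372 0.079]
[ 0.47022615 -0.23999665  0.21471785] 0.04093658918659508 [-0.52514236  0.21361691 -1.63755387]
```

View pics/s2.png

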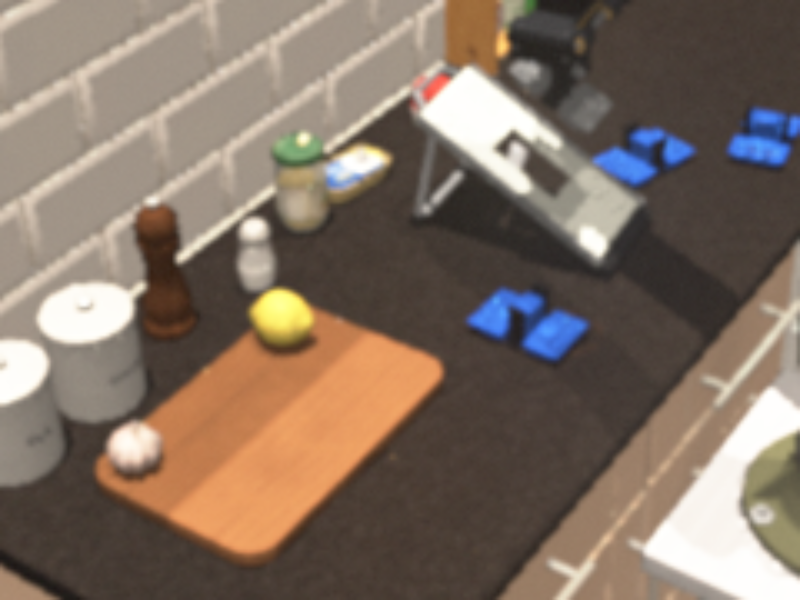

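The scene view shows the bed's opening empty at (540,165) in the crop and the cover hanging from the gripper at about (575,100). The board's front half is free. Carrying it over now.

Call:
arm_command([
  [[4, -30, 0], 0.02],
  [[9, -66, 0], 0.05],
  [[14, -104, 0], 0.08],
  [[19, -144, 0], 0.1],
  [[24, -184, 0], 0.13],
])

```text
time_s: 5.75
tool_pos: [0.469, -0.0527, 0.2128]
tool_rot: [-180.0, 0.1, -0.1]
force: [1.3, -0.2, -0.2]
grip_width: 0.0403
grasp_force: 25.0
```

Call:
arm_command([
  [[0, -40, 0], 0],
  [[0, -80, 0], 0],
  [[0, -120, 0], 0],
  [[0, -160, 0], 0],
  [[0, -200, 0], 0],
])

```text
time_s: 6.25
tool_pos: [0.469, 0.147, 0.213]
tool_rot: [180.0, 0.1, -0.0]
force: [1.0, 0.5, -1.6]
grip_width: 0.0405
grasp_force: 25.0
```

Call:
arm_command([
  [[0, -36, 0], 0],
  [[0, -60, 10], 0],
  [[0, -74, 30], 0],
  [[0, -76, 50], 0],
  [[0, -76, 65], 0],
])

```text
time_s: 6.75
tool_pos: [0.4686, 0.2221, 0.1467]
tool_rot: [180.0, 0.2, 0.1]
force: [0.7, -0.7, -1.1]
grip_width: 0.0404
grasp_force: 25.0
```

Call:
arm_command([
  [[0, 0, 20], 0],
  [[0, 0, 40], 0],
  [[0, 0, 52], 0],
  [[0, 0, 60], 0],
  [[0, 0, 60], 0],
], grip_force=15)

```text
time_s: 7.25
tool_pos: [0.4694, 0.2212, 0.0879]
tool_rot: [180.0, 0.1, -0.0]
force: [-0.1, 0.0, -1.2]
grip_width: 0.0411
grasp_force: 15.0
```

Run:
```python
from h import *
i,d,P,T,K=pts("scene");cv2.imwrite("pics/s3.png",cv2.resize(i[190:300,130:277],(800,600),interpolation=2))
i2,d,P,T,K=pts("wrist");cv2.imwrite("pics/w3.png",i2)
print(env.get_obs()["tool_pos"],env.get_obs()["force"])
```

```text
[0.47038811 0.22187936 0.08941833] [-0.01247954 -0.09259798 -1.08464801]
```

View pics/s3.png

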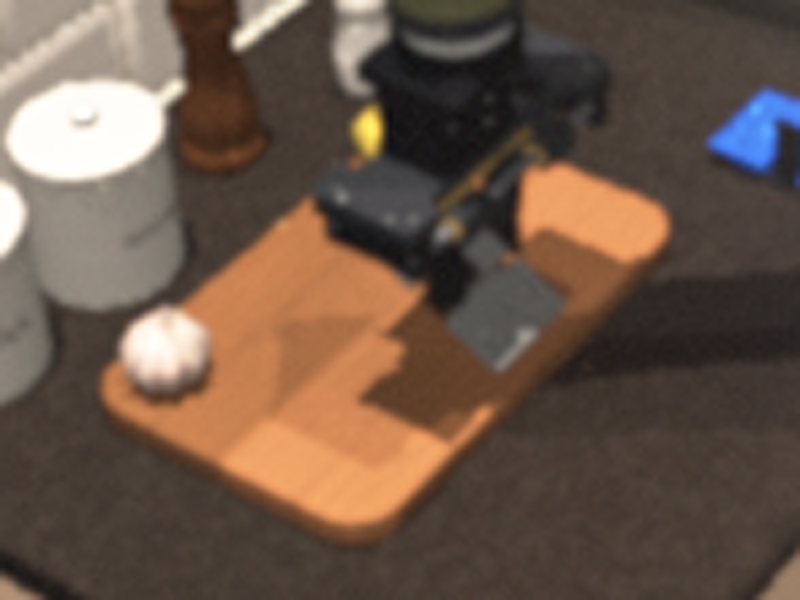

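The crop shows the cover tilted 30° in the fingers, its near edge low over the board at about (500,360), clear of the garlic and lemon. I lower it to touch, then roll it flat about its low edge.

Call:
arm_command([
  [[0, 0, 4], 0],
  [[0, 0, 8], 0],
  [[0, 0, 12], 0],
  [[0, 0, 15], 0],
  [[0, 0, 17], 0],
])

```text
time_s: 7.85
tool_pos: [0.4698, 0.2216, 0.0715]
tool_rot: [180.0, 0.0, -0.0]
force: [0.6, 0.0, -1.4]
grip_width: 0.0411
grasp_force: 15.0
```

Call:
arm_command([
  [[0, 0, 0.5], 0],
  [[0, 0, 1], 0],
  [[0, 0, 1.5], 0],
  [[0, 0, 2], 0],
  [[0, 0, 2], 0],
])

```text
time_s: 8.35
tool_pos: [0.4705, 0.2218, 0.0705]
tool_rot: [180.0, -0.1, -0.0]
force: [-0.9, -0.9, 3.1]
grip_width: 0.0412
grasp_force: 15.0
```

Contact at the predicted height (TCP z 0.070). Now the roll.

Call:
arm_command([
  [[3, 1.2, 1.2], 0],
  [[6, 0, 2.3], 0],
  [[9, 0, 3.8], 0],
  [[12, 0, 5.3], 0],
  [[14.5, 0, 7], 0],
])

```text
time_s: 8.85
tool_pos: [0.4845, 0.2217, 0.0625]
tool_rot: [180.0, 0.0, -0.0]
force: [-1.6, 0.3, 1.3]
grip_width: 0.0413
grasp_force: 15.0
```

Call:
arm_command([
  [[2.5, 0, 2], 0],
  [[5, 0, 4], 0],
  [[7.5, 0, 6], 0],
  [[10, 0, 8.3], 0],
  [[12, 0, 10.5], 0],
])

```text
time_s: 9.35
tool_pos: [0.4967, 0.2217, 0.0522]
tool_rot: [180.0, 0.0, -0.0]
force: [-1.5, -0.4, 1.3]
grip_width: 0.0412
grasp_force: 15.0
```

Run:
```python
from h import *
i,d,P,T,K=pts("scene");cv2.imwrite("pics/s4.png",cv2.resize(i[190:300,130:277],(800,600),interpolation=2))
i2,d,P,T,K=pts("wrist");cv2.imwrite("pics/w4.png",i2)
m=(np.ptp(i2.astype(int),axis=2)<15)&(P[...,2]>.028)&(P[...,2]<.07)&(abs(P[...,1]-.222)<.033)&(P[...,0]>.515)&(P[...,0]<.57)
Q=P[m];print(len(Q),Q.min(0),Q.max(0))
if len(Q)>20:print(np.degrees(np.arctan(np.linalg.lstsq(np.c_[Q[:,:2],np.ones(len(Q))],Q[:,2],rcond=None)[0][:2])),np.median(Q[:,2]))
```

```text
6733 [0.51501608 0.18900507 0.03640688] [0.55518908 0.25499048 0.04219352]
[0.46495982 0.00413944] 0.0387849152569347
```

View pics/s4.png

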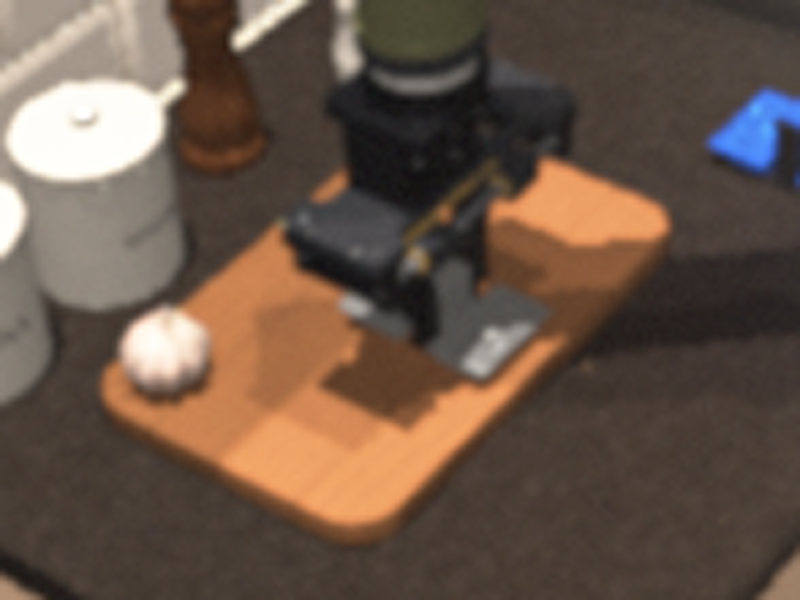

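The cover lies flat: tilt 0.5°, flange top at 38.8 mm against 38 mm expected. Letting go and rising.

Call:
arm_command([
  [[0, 0, 0], 0],
  [[0, 0, 0], 0],
  [[0, 0, 0], 0],
  [[0, 0, 0], 0],
  [[0, 0, 0], 0],
], grip=-0.4, grip_force=5)

```text
time_s: 9.95
tool_pos: [0.4966, 0.2217, 0.0526]
tool_rot: [180.0, -0.0, -0.0]
force: [0.5, -0.2, 0.1]
grip_width: 0.0604
grasp_force: 0.0
```

Call:
arm_command([
  [[0, 0, 0], 0],
  [[0, 0, 0], 0],
  [[0, 0, 0], 0],
  [[0, 0, 0], 0],
  [[0, 0, 0], 0],
], grip=-1)

```text
time_s: 10.45
tool_pos: [0.4965, 0.2217, 0.0524]
tool_rot: [180.0, 0.0, -0.0]
force: [0.7, -0.0, -0.5]
grip_width: 0.0857
grasp_force: 0.0
```

Call:
arm_command([
  [[0, 0, -10], 0],
  [[0, 0, -30], 0],
  [[0, 0, -60], 0],
  [[0, 0, -95], 0],
  [[0, 0, -130], 0],
])

```text
time_s: 10.95
tool_pos: [0.4962, 0.2219, 0.1843]
tool_rot: [-180.0, -0.0, 0.0]
force: [0.1, -0.1, 1.2]
grip_width: 0.087
grasp_force: 0.0
```

Call:
arm_command([
  [[0, 0, 0], 0],
  [[0, 0, 0], 0],
  [[0, 0, 0], 0],
  [[0, 0, 0], 0],
  [[0, 0, 0], 0],
])

```text
time_s: 11.45
tool_pos: [0.4958, 0.2215, 0.1814]
tool_rot: [180.0, 0.1, -0.0]
force: [-0.1, -0.1, -0.0]
grip_width: 0.087
grasp_force: 0.0
```

Run:
```python
from h import *
i,d,P,T,K=pts("wrist");cv2.imwrite("pics/w5.png",i)
m=(np.ptp(i.astype(int),axis=2)<15)&(P[...,2]>.03)&(P[...,2]<.046)&(abs(P[...,1]-.222)<.04)&(abs(P[...,0]-.5)<.07)
Q=P[m];print(len(Q),Q.min(0).round(3),Q.max(0).round(3),np.median(Q[:,2]))
print(np.degrees(np.arctan(np.linalg.lstsq(np.c_[Q[:,:2],np.ones(len(Q))],Q[:,2],rcond=None)[0][:2])),env.get_obs()["force"])
```

```text
4420 [0.442 0.187 0.03 ] [0.554 0.256 0.046] 0.03874446601839018
[-0.05179771  0.06881213] [ 0.48699137 -0.88383551  0.20482119]
```

View pics/w5.png

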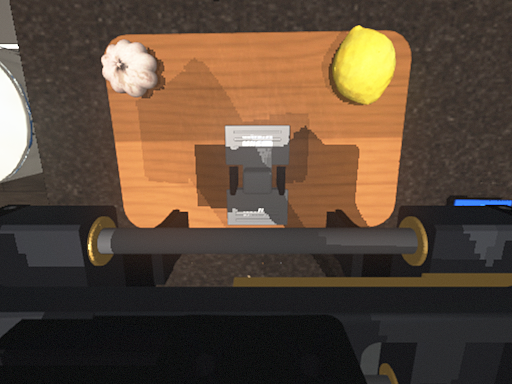

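The wrist view shows the cover flat on the board at (257,175), with both tabs sprung out. The garlic (130,68) and lemon (363,65) are untouched. Handing in.

```bash
python3 -c "
from cell import env
print(env.sign_off())"
```

```text
the job is handed in; nothing more can be done
None
```

The cover came out of the slicer without resistance and lies flat and right way up on the chopping board, released, with the lemon and garlic in place and the salt shaker never approached; I handed the job in at about 11.5 s, and the sign-off returned no verdict.

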